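Nip a drawn panel in the carving board, three clicks

ROBOT

A 7-joint arm with a two-finger parallel gripper is mounted at the origin on the work surface. World frame = base frame: x ahead of the robot, y to its left, z up, the work surface at z = 0. Lengths are in m, angles in rad, forces in N, time in s.
With the tool pointing down it reaches from about 0.425 to 1.025 m from the base axis. Payload 3.6 kg.
Tool frame: the origin (TCP) lies midway between the tips of the shut fingers; the grasp point (between the pads) lies 19 mm behind it; z points along the fingers, y is the line along which they close (so a half turn about z gives the same grasp; the last joint's range is limited). The gripper opens to 85 mm and grips with 20 to 120 N. Pads are 22 mm wide; open, the fingers measure 114 mm over their backs; the gripper's body (76 mm by 85 mm) begins 54 mm behind the grasp point. The pads swing forward as they close: fully open they stand 13 mm farther back than shut.
Start: joints at [-0.093, 0.591, 0.048, 1.609, -0.033, 0.943, -0.034], TCP at [0.725, 0, 0.231] pointing down, gripper open.
Joint ranges: [-2.69, 2.69], [-0.47, 2.24], [-1.27, 1.36], [0.19, 2.51], [-1.53, 4.68], [0.08, 2.07], [-3.09, 3.09]. Speed limits (rad/s): [2.57, 2.57, 3.14, 3.14, 3.14, 3.14, 3.14].

INTERFACE

Orientations are given as a 3x3 rotation matrix whose columns are the frame's x, y, z axes.
In Python, from cell import r gives the robot as it stands. Calls block until the motion is done:
- r.reach(position, orientation): joint-space move of the TCP to a pose.
- r.move_linear(position, rotation=None, v=0.15, stop_force=None): straight line of the TCP; rotation=None keeps the orientation; v is the mean speed in m/s. With stop_force (N) it stops when the force on the tool has changed by that much, and returns True; else False.
- r.set_joints(angles): joint-space move.
- r.gripper_to(opening): opening from 0.0 (shut) to 1.0 (fully open); the grip force is fixed at half the most; returns when the fingers have stopped.
- r.hold(seconds).
- r.ik(position, orientation): joint angles nearest the present ones, or None.
- r.snapshot(name): name is "scene" or "side" or "wrist"; returns a dict with "img" (400x640x3 uint8, red, green, blue), "intrinsics" (3x3 intrinsics, pixels), "extrinsics" (4x4, takes a point from camera to world coordinates). Camera axes: x right, y up, looking along -z (the intrinsics and any distortion apply to the point x, -y, -z); pixel columns grow to the right and rows downward; lengths in m; the calibration is good to about 2 mm. A picture is of the moment at which its call begins. There is no depth.
A pose or a line that the arm cannot do raises r.PlanningError and nothing moves.
- r.sign_off(): hands the job in; it is judged then, once.
Readings, each from a call of its own:
- r.get_time_s(): time.
- r.get_joints(): joint angles.
- r.get_qd(): joint speeds.
- r.get_joint_efforts(): joint torques, N m.
- r.get_ee_pos(): TCP position.
- r.get_tcp_rot(): TCP orientation.
- r.get_force(): force on the tool from outside, world axes, zero at the start.
- r.get_ft_torque(): the same for the moment, N m.
- r.get_opening(): opening from 0.0 (shut) to 1.0 (fully open).
- r.get_grip_force(): force on a finger pad.
Only numpy, scipy, OpenCV 4.12 (cv2) and the standard library are available. Lean on these libraries where they do the work, as an engineer would, in place of code of your own. Each camera call takes 0.05 s, during which the arm holds its last target. There are 200 camera calls.

TASK

Lay the thin panel with the leaf drawing flat in the middle of the carving board, between the wooden fence and the open jaw, holding it by its edges only so that nothing touches the drawing. Then take the knob of the ratchet lever and bring it round three clicks from open - three, not four - so the jaw nips the panel square against the fence, and keep hold of the lever there: finish still holding it, as I shall drop the locking pin in myself, and leave the other things on the bench where they are.

Things in the scene. Friction and masses are not known exactly. Their poses are not given: they have to be found in the camera images.
- panel: the workpiece: thin pale wooden panel 60 x 120 x 8 mm, about 50 g, the only one with a leaf drawing pasted on its upper face (paper 46 x 106 mm, 0.8 mm proud, bare margin 7 mm all round); lies flat on the bench, drawing up. Origin at the centre of its underside, long side along its y, z up. Either way round will do in the carving board
- drawing: the paper drawing on the panel's upper face, not to be touched; same origin and axes as the panel
- fixture: carving board, fixed: plywood 170 x 345 mm, its bed (top) 15 mm above the bench. Origin at bench level on the centre line; y runs from the lever end to the fence. Fence: wooden bar 14 mm above the bed, face at y = +150 mm. Jaw: cork-faced, 72 mm wide, 14.5 mm above the bed, face at y = +21 mm when open: a 129 mm opening for the 120 mm panel, bed clear beside it. Lever pivot at y = -72 mm
- seat (a point): point on the bed (15 mm above the bench) under the panel's centre when the panel lies against the fence with its long side along y: y = +90 mm in the carving board's frame, on the centre line; axes as the carving board. A panel laid midway in the open gap lies 4.5 mm from here towards the jaw (-y)
- jaw: cork-faced sprung pad of the sliding jaw; the lever drives it 4.5 mm a click towards the fence, so it meets a panel standing against the fence at the second click and presses it with about 8 N at the third. Origin on the bed, face 21 mm from the origin towards the fence
- lever_angle (a joint): ratchet lever angle, rad: 0 = open, where it starts, held by a return spring; grows counter-clockwise seen from above. A click every 15 degrees, dropping in at 0.262, 0.524, 0.785, 1.047; end stop 1.30. A pawl stops it going back. At the knob the push is 2 to 4 N between teeth, rises to some 8 N up each tooth, falls off over its crest (0.06 rad before the click) and dips as it clicks in
- lever: the lever arm with its grip; origin on the pivot axis 15 mm above the bench, the arm runs along its -y, z up. At joint 0 its -y points 38 degrees clockwise (seen from above) of the carving board's -y
- knob (a point): centre of the upright round black grip at the lever's end: diameter 24 mm, 40 mm tall (46 to 86 mm above the bench), centre 66 mm above the bench, 120 mm from the pivot axis; pinch it from above. It is fixed to the arm; whatever lies near it is lower than its foot
- offcut: bystander: plain hardwood block 50 x 90 x 18 mm without a drawing, lying on the bench beside the panel (the two change places between runs); origin at the centre of its underside, long side along its y
- mallet: bystander: wooden joiner's mallet lying on its side, head 70 x 120 x 58 mm, handle 185 mm along its x; origin under the head's centre
- gouge: bystander: carving gouge lying flat, wooden handle 110 mm along its -x, steel blade 110 mm along +x, 23 mm high; origin at the ferrule, bench level
- skew: bystander: carving skew lying flat, wooden handle 110 mm along its -x, steel blade 85 mm along +x, 23 mm high; origin at the ferrule, bench level
- lock_pin: bystander: steel T-shaped locking pin for the lever, shank diameter 8 x 60 mm along its y, cross-bar 34 mm, lying on the bench; not for the robot; origin under its middle
- pencil: bystander: pencil 168 mm long along its x, 7 mm thick, lying on the bench; origin under its middle
- knife_tray: bystander: white open tray 120 x 220 x 35 mm with six palm knives; origin under its centre, long side along its y
- brush: bystander: hand brush lying flat, about 200 mm long along its x; origin under its middle

How it is judged:
By the outcome, as a careful person would: the job done as asked, in the order asked, and still so for the second after the job is handed in, while the arm keeps its last pose, push and grip.
It also fails if it takes over 58 s, if anything falls off the work surface, if the arm or the gripper's body presses on something with over 40 N, if the wrist force passes 120 N, or if a joint passes its speed limit or range.

## Working session

There is one attempt and no reset: what is moved stays moved. The work goes in short steps, each a Python script; the robot and the scene stay as the last script left them, time stands still between calls to the robot, and variables do not carry over. Pictures are saved under pics/ and viewed, at most 10 in all, crops included, and the job is handed in when it is done.

```bash
ls; mkdir -p pics; python3 - <<'E'
from cell import r
import cv2,numpy as np,pickle
for n in("scene","side","wrist"):
    s=r.snapshot(n); pickle.dump(s,open(f"pics/{n}0.pkl","wb")); cv2.imwrite(f"pics/{n}0.png",s["img"][:,:,::-1]); print(n,s["intrinsics"].round(1).tolist(),s["extrinsics"].round(3).tolist(),[k for k in s])
E
```

```text
pics
scene [[468.5, 0.0, 319.3], [0.0, 468.5, 202.6], [0.0, 0.0, 1.0]] [[0.593, -0.492, 0.637, 1.295], [0.805, 0.341, -0.486, -0.647], [0.022, 0.801, 0.598, 0.782], [0.0, 0.0, 0.0, 1.0]] ['img', 'intrinsics', 'extrinsics']
side [[373.3, 0.0, 316.0], [0.0, 373.3, 197.3], [0.0, 0.0, 1.0]] [[-0.809, 0.371, -0.456, 0.152], [-0.588, -0.495, 0.64, 0.475], [0.012, 0.786, 0.618, 0.607], [0.0, 0.0, 0.0, 1.0]] ['img', 'intrinsics', 'extrinsics']
wrist [[358.4, 0.0, 313.9], [0.0, 358.4, 204.7], [0.0, 0.0, 1.0]] [[1.0, -0.001, 0.002, 0.724], [-0.0, 0.944, 0.33, 0.087], [-0.003, -0.33, 0.944, 0.373], [0.0, 0.0, 0.0, 1.0]] ['img', 'intrinsics', 'extrinsics']
```

View pics/scene0.png

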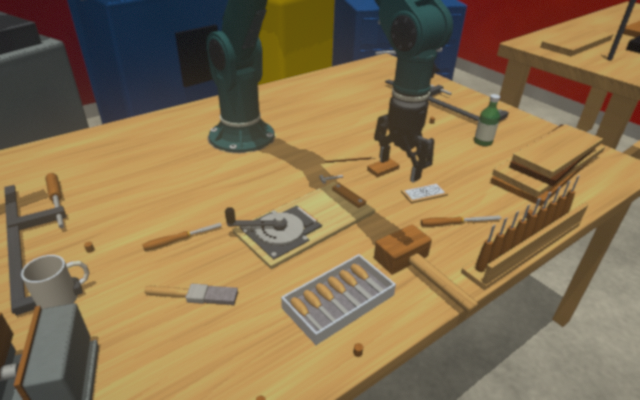

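View pics/side0.png

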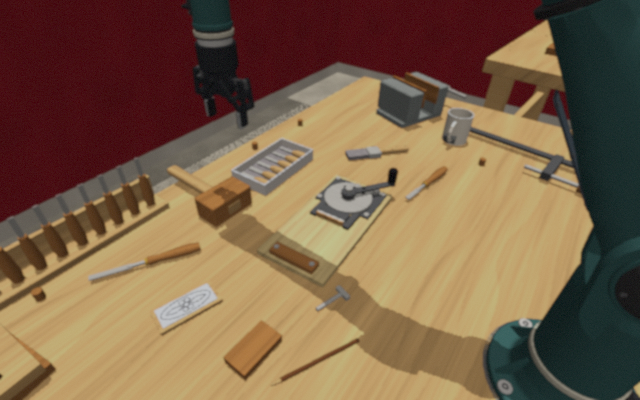

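View pics/wrist0.png

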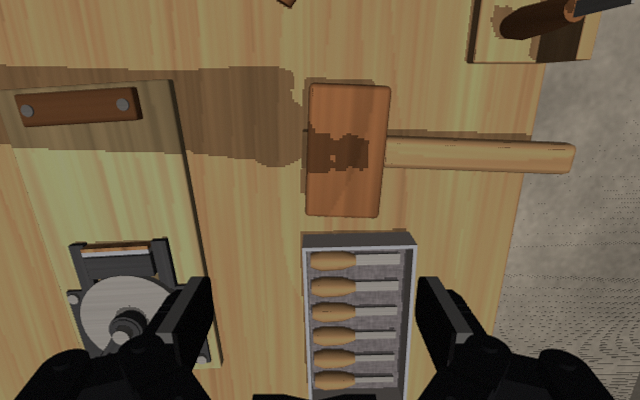

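Scene: the board is centred near (305,225) in the scene view, the panel with its drawing near (425,192), the offcut at (383,167). In the side view the panel is at (187,306). The wrist view shows the fence at (80,105) and the jaw at (120,260). Next I'll get rough positions and put the wrist camera over the panel and the board.

```bash
cat >h.py <<'E'
import numpy as np,cv2,pickle
def ray(s,px,z):
    "pixels (N,2) -> world points on plane z"
    px=np.atleast_2d(np.array(px,float)); K=s["intrinsics"];E=s["extrinsics"]
    d=np.c_[(px[:,0]-K[0,2])/K[0,0],-(px[:,1]-K[1,2])/K[1,1],-np.ones(len(px))]@E[:3,:3].T
    o=E[:3,3]; return o+d*((z-o[2])/d[:,2])[:,None]
def down(yaw):
    "tool pointing down, tool x axis at yaw from world x"
    c,s=np.cos(yaw),np.sin(yaw); return np.array([[c,s,0],[s,-c,0],[0,0,-1.]])
def snap(r,n,f):
    s=r.snapshot(n); pickle.dump(s,open(f"pics/{f}.pkl","wb")); cv2.imwrite(f"pics/{f}.png",s["img"][:,:,::-1]); return s
E
python3 - <<'E'
from cell import r
from h import *
L=lambda n:pickle.load(open(f"pics/{n}0.pkl","rb"))
print("panel",ray(L("side"),[187,306],.008),ray(L("scene"),[425,192],.008))
print("offcut",ray(L("side"),[253,348],.018)); print("knob",ray(L("side"),[392,178],.066),ray(L("scene"),[230,216],.066))
print("fence",ray(L("wrist"),[[27,111],[122,104]],.029)); print("jaw",ray(L("wrist"),[[88,250],[152,245]],.0295))
print(r.get_tcp_rot().round(3).tolist())
for p,R in(((.70,.12,.3),0),((.70,.12,.3),np.pi),((.52,-.08,.3),0)):
  print(r.ik(p,down(R)))
E
```

```text
panel [[0.5929209 0.2685368 0.008    ]] [[0.60270533 0.26200346 0.008     ]]
offcut [[0.42964012 0.26029612 0.018     ]]
knob [[ 0.44357302 -0.26367487  0.066     ]] [[ 0.45234594 -0.27728487  0.066     ]]
fence [[0.45580683 0.05890861 0.029     ]
 [0.54563718 0.06520371 0.029     ]]
jaw [[ 0.48321946 -0.08446415  0.0295    ]
 [ 0.55221489 -0.078533    0.0295    ]]
[[-0.0, 1.0, -0.002], [1.0, 0.0, -0.0], [-0.0, -0.002, -1.0]]
[-0.5383749   0.54871073  0.47739687  1.59221286 -0.27695344  1.06850407
 -1.55751398]
[ 0.01054607  0.53503178 -0.37683164  1.56479732  0.21405311  1.08272373
  1.15162466]
[-0.33171102  0.28252498  0.49989111  1.99709321 -0.17112689  0.9022069
 -1.31272702]
```

```bash
python3 - <<'E'
from cell import r
from h import *
print(r.get_time_s())
r.reach([.535,-.03,.30],down(np.pi/2)); snap(r,"wrist","board"); print(r.get_time_s())
r.reach([.60,.305,.2],down(np.pi/2)); snap(r,"wrist","panel"); print(r.get_time_s())
a=[cv2.imread(f"pics/{n}.png") for n in("board","panel")]
cv2.imwrite("pics/both.png",cv2.resize(np.vstack(a),(480,600)))
E
```

```text
0.15
1.0333
2.4167
```

View pics/board.png

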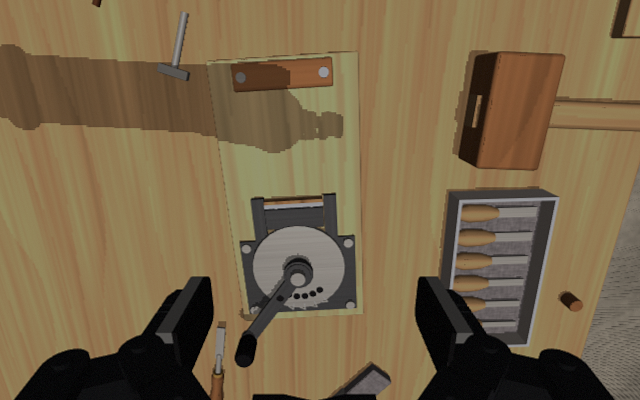

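View pics/panel.png

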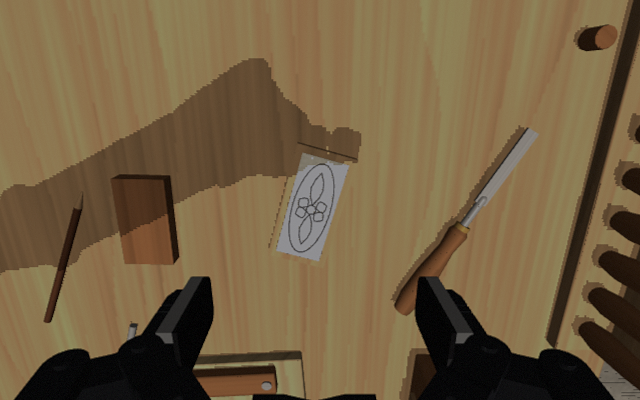

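Board view: bed corners at (207,60), (357,52) and (362,313), fence face from (234,91) to (333,86), jaw at (295,203), lever knob at (245,350). Panel view: white drawing centred at (311,207), slightly rotated, with free space all round it. The offcut is at (145,220).

```bash
python3 - <<'E'
from h import *
L=lambda n:pickle.load(open(f"pics/{n}.pkl","rb"))
def rect(s,m,z,lab):
    m=cv2.morphologyEx(m.astype(np.uint8),cv2.MORPH_CLOSE,np.ones((5,5)))
    c=max(cv2.findContours(m,0,2)[0],key=cv2.contourArea)[:,0]
    p=ray(s,c,z)[:,:2].astype(np.float32); (x,y),(w,h),a=cv2.minAreaRect(p*1000)
    print(lab,"centre",round(x,1),round(y,1),"size",round(w,1),round(h,1),"ang",round(a,2),"px",c.min(0),c.max(0)); return
s=L("panel"); hsv=cv2.cvtColor(s["img"],cv2.COLOR_RGB2HSV)
m=np.zeros((400,640),bool); m[130:275,255:370]=1
rect(s,m&(hsv[...,1]<45)&(hsv[...,2]>70),.0088,"paper")
for q in [(311,207),(285,235),(302,155),(262,235),(350,200)]: print(q,hsv[q[1],q[0]])
print("panel px corners z.008",ray(s,[[300,143],[357,160]],.008).round(4).tolist())
s=L("board"); hsv=cv2.cvtColor(s["img"],cv2.COLOR_RGB2HSV)
for q in [(280,75),(250,72),(280,130),(180,100),(225,150),(195,180),(380,180)]: print(q,hsv[q[1],q[0]])
m[:]=0; m[50:100,222:342]=1
rect(s,m&(hsv[...,0]<14)&(hsv[...,1]>110),.029,"fence")
print("bed corners",ray(s,[[207,60],[357,52],[362,313]],.015).round(4).tolist())
print("fence face",ray(s,[[234,91],[333,86]],.029).round(4).tolist())
print("screws",ray(s,[[246,249],[348,243],[350,306]],.02).round(4).tolist())
print("pivot",ray(s,[298,279],.045),"knob top",ray(s,[244,358],.086),ray(s,[244,345],.075))
cr=cv2.resize(s["img"][40:330,190:380,::-1],None,fx=2,fy=2,interpolation=2); cv2.imwrite("pics/bc.png",cr)
E
```

```text
paper centre 597.4 267.4 size 106.0 46.0 ang 74.1 px [276 153] [348 260]
(311, 207) [113   7 150]
(285, 235) [120   5 146]
(302, 155) [ 21  45 120]
(262, 235) [ 20 105 141]
(350, 200) [ 17 117 140]
panel px corners z.008 [[0.5879, 0.333, 0.008], [0.6417, 0.3167, 0.008]]
(280, 75) [ 13 156  85]
(250, 72) [ 13 150  85]
(280, 130) [ 18 103 109]
(180, 100) [ 15 126 103]
(225, 150) [ 24  91 146]
(195, 180) [ 16 121 145]
(380, 180) [ 19 112 146]
fence centre 501.9 62.4 size 108.0 29.1 ang 3.76 px [231  57] [332  91]
bed corners [[0.4182, 0.0775, 0.015], [0.584, 0.0857, 0.015], [0.6047, -0.2544, 0.015]]
fence face [[0.4487, 0.0452, 0.029], [0.5575, 0.0504, 0.029]]
screws [[0.448, -0.1517, 0.02], [0.5809, -0.1432, 0.02], [0.5867, -0.2392, 0.02]]
pivot [[ 0.51648044 -0.18148103  0.045     ]] knob top [[ 0.45000046 -0.2685602   0.086     ]] [[ 0.4486546  -0.25823915  0.075     ]]
```

View pics/bc.png

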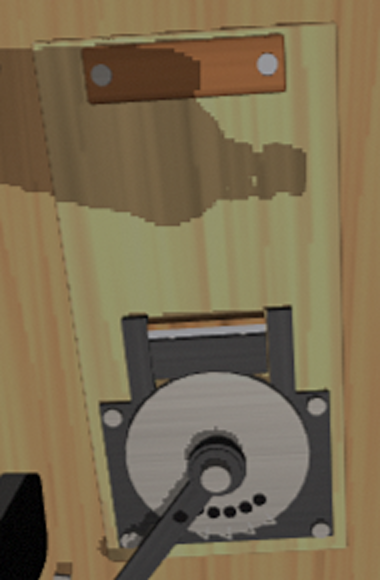

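```bash
python3 - <<'E'
from cell import r
from h import *
s=pickle.load(open("pics/board.pkl","rb"))
print("jaw face",ray(s,[[263.5,202],[324,199]],.0295).round(4).tolist())
t=np.radians(74.1); c=np.array([.5974,.2674]); R=down(t)
r.gripper_to(.82); print("open",r.get_opening())
r.reach([*c,.06],R)
r.move_linear([*c,.015],v=.1)
hit=r.move_linear([*c,-.012],v=.02,stop_force=3); p=r.get_ee_pos(); print(hit,p,r.get_force(),r.get_time_s())
if hit:
    r.move_linear([*c,p[2]+.0045],v=.03); r.gripper_to(.55); 
    print(r.get_opening(),r.get_grip_force(),r.get_force(),r.get_ee_pos(),r.get_time_s())
snap(r,"side","grip")
E
```

```text
jaw face [[0.4753, -0.0837, 0.0295], [0.5489, -0.0799, 0.0295]]
open 0.8192030076716267
True [ 0.5972639   0.26735038 -0.00759289] [ 0.76969637 -0.5578131   5.59416375] 4.9917
0.6768943480343446 64.40951228141785 [-1.26488181 -0.2391726   5.5088308 ] [ 0.59762224  0.26745275 -0.00259899] 5.575
```

```bash
cat >>h.py <<'E'
O=np.array([.5122,-.1019]); T=np.radians(3.4)
def fx(x,y): return O+np.array([x*np.cos(T)-y*np.sin(T),x*np.sin(T)+y*np.cos(T)])
E
python3 - <<'E'
from cell import r
from h import *
r.move_linear([.5976,.2675,.10],v=.1); print(r.get_force(),r.get_grip_force())
g=fx(0,85.3e-3); R=down(np.pi/2+T); print(g)
r.reach([*g,.10],R); snap(r,"scene","carry_s"); snap(r,"side","carry_d"); w=snap(r,"wrist","carry")
print(r.get_force(),r.get_opening(),r.get_time_s())
a=[cv2.imread(f"pics/{n}.png") for n in("carry","carry_d")]
a[1]=cv2.resize(a[1][60:310,160:560],(640,400)); cv2.imwrite("pics/c2.png",cv2.resize(np.vstack(a),(480,600)))
E
```

```text
[-0.05429172 -0.18620581 -1.10314304] 63.97346019744873
[ 0.50714117 -0.01675014]
[ 0.14407355  0.10723572 -0.43224962] 0.6825739519149931 8.1
```

View pics/c2.png

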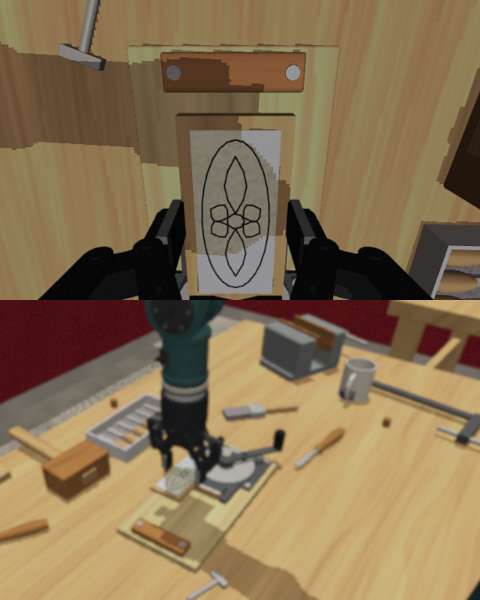

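The panel is held level by its long sides and lined up with the fence. Next I lower it to 5 mm above the bed, check it against the fence, and set it down.

```bash
cat >>h.py <<'E'
def loc(p): d=np.atleast_2d(p)[:,:2]-O; return np.c_[d@[np.cos(T),np.sin(T)],d@[-np.sin(T),np.cos(T)]]*1000
def paper(s,z):
    hsv=cv2.cvtColor(s["img"],cv2.COLOR_RGB2HSV); m=np.zeros((400,640),np.uint8); m[100:395,250:380]=1
    m&=((hsv[...,1]<45)&(hsv[...,2]>70)).astype(np.uint8)
    c=max(cv2.findContours(m,0,2)[0],key=cv2.contourArea)[:,0]; p=loc(ray(s,c,z)).astype(np.float32)
    print("px",c.min(0),c.max(0),"rect",cv2.minAreaRect(p),"ymax",p[:,1].max(),"x",p[:,0].min(),p[:,0].max())
E
python3 - <<'E'
from cell import r
from h import *
g=fx(0,85.3e-3)
paper(pickle.load(open("pics/carry.pkl","rb")),.1026+.0088)
r.move_linear([*g,.0185],v=.08); s=snap(r,"wrist","low"); paper(s,.0211+.0088)
print("fence px->loc",r.get_ee_pos(),r.get_force())
E
```

```text
px [254 173] [374 390] rect ((1.1419620513916016, 87.81755828857422), (46.14323806762695, 105.38516998291016), 0.12496408075094223) ymax 140.55858 x -21.835665 24.317894
px [254 173] [374 390] rect ((-0.03832817077636719, 85.72616577148438), (105.68624877929688, 46.239593505859375), 89.97631072998047) ymax 138.57501 x -23.175991 23.067772
fence px->loc [ 0.50754832 -0.01674012  0.01898411] [-0.7145233   0.87447597 -0.6784568 ]
```

View pics/low.png

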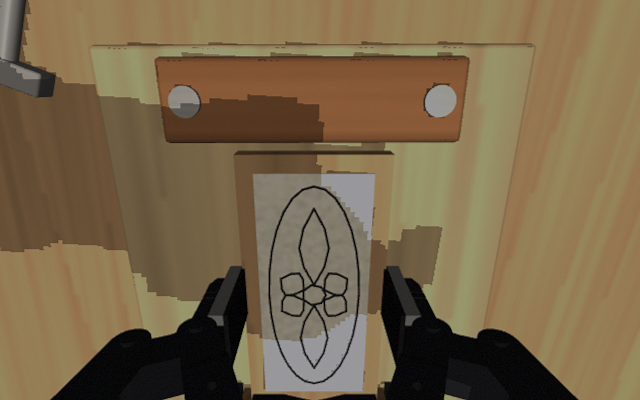

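Now the fence edge is at row 141 and the panel end at row 152, parallel, both centred near column 313. I set it down.

```bash
python3 - <<'E'
from cell import r
from h import *
g=fx(0,85.3e-3)
s=pickle.load(open("pics/low.pkl","rb"))
print("fence, panel edge loc",loc(ray(s,[[165,141],[459,140],[236,152],[393,152]],.029)).round(1).tolist())
print(r.move_linear([*g,.0115],v=.015,stop_force=3),r.get_ee_pos(),r.get_force())
r.gripper_to(.84); print(r.get_force())
p=r.get_ee_pos(); r.move_linear([p[0],p[1],.12],v=.12)
r.reach([.535,-.03,.30],down(np.pi/2)); s=snap(r,"wrist","placed"); print(r.get_time_s())
paper(s,.0238)
E
```

```text
fence, panel edge loc [[-54.8, 150.5], [53.5, 150.8], [-28.9, 146.4], [29.5, 146.4]]
True [ 0.50726982 -0.01677517  0.01235279] [ 0.1672638  -0.29519349  4.2304274 ]
[0.33088295 0.26751905 0.18181565]
11.9083
px [255 226] [347 310] rect ((-0.36515235900878906, -75.27484130859375), (120.12677001953125, 121.72830963134766), 53.915016174316406) ymax -15.354295 x -62.01878 59.708553
```

```bash
cat >>h.py <<'E'
PIV=fx(0,-.072)
def knob(q): a=T-np.pi/2-np.radians(38)+q; return PIV+.12*np.array([np.cos(a),np.sin(a)]),a
def proj(s,P):
    E=s["extrinsics"];K=s["intrinsics"]; c=E[:3,:3].T@(np.array(P)-E[:3,3]); return np.array([K[0,0]*c[0]/-c[2]+K[0,2],K[1,1]*-c[1]/-c[2]+K[1,2]])
E
python3 - <<'E'
from cell import r
from h import *
s=pickle.load(open("pics/placed.pkl","rb"))
t=dict(s); t["img"]=s["img"].copy(); t["img"][196:]=0
t["img"][:100]=0; paper(t,.0238)
k,a=knob(0); print("knob",k,np.degrees(a))
for n in("scene0","side0"):
    s=pickle.load(open(f"pics/{n}.pkl","rb")); u=proj(s,[*k,.066]); i=u.astype(int)
    g=s["img"].max(2); m=np.zeros_like(g); x0,y0=i-[14,16]; m[y0:y0+32,x0:x0+28]=(g[y0:y0+32,x0:x0+28]<45)
    nn,lb,st,ce=cv2.connectedComponentsWithStats(m); j=1+st[1:,4].argmax(); print(n,u,ce[j],st[j])
p=proj(pickle.load(open("pics/placed.pkl","rb")),[*k,.086]); print("placed-view knob top px",p)
im=cv2.imread("pics/placed.png"); cv2.circle(im,tuple(p.astype(int)),3,(0,0,255),-1)
b=cv2.imread("pics/scene0.png")[180:260,200:300]; cv2.imwrite("pics/pl2.png",np.vstack([im,cv2.resize(b,(250,200),interpolation=2).repeat(1,0) if 0 else cv2.copyMakeBorder(cv2.resize(b,(250,200)),0,0,0,390,0)]))
E
```

```text
px [268 100] [313 190] rect ((-0.7382392883300781, 85.31028747558594), (105.3011245727539, 46.08143997192383), 89.80619812011719) ymax 138.01271 x -23.921564 22.167858
knob [ 0.44832881 -0.27254963] -124.59999999999998Traceback (most recent call last):
  File "<stdin>", line 10, in <module>
ValueError: attempt to get argmax of an empty sequence
```

```bash
python3 - <<'E'
from h import *
k,a=knob(0); P=[]
for n in("scene0","side0"):
    s=pickle.load(open(f"pics/{n}.pkl","rb")); u=proj(s,[*k,.066]); i=u.astype(int)
    g=s["img"].max(2); m=np.zeros_like(g); x0,y0=i-[14,16]; m[y0:y0+32,x0:x0+28]=(g[y0:y0+32,x0:x0+28]<60)
    print(n,u,g[y0:y0+32,x0:x0+28].min()); nn,lb,st,ce=cv2.connectedComponentsWithStats(m)
    if nn>1: j=1+st[1:,4].argmax(); print(ce[j],st[j],ray(s,ce[j],.066))
p=proj(pickle.load(open("pics/placed.pkl","rb")),[*k,.086]); print("placed-view knob top px",p)
im=cv2.imread("pics/placed.png"); cv2.circle(im,tuple(p.astype(int)),3,(0,0,255),-1); cv2.imwrite("pics/pl2.png",im)
E
```

```text
scene0 [230.95968205 214.48024177] 64
side0 [391.91028431 175.73506589] 5
[391.90196078 176.46078431] [388 169   9  16 102] [[ 0.44687166 -0.26963317  0.066     ]]
placed-view knob top px [245.65544207 360.93624256]
```

View pics/pl2.png

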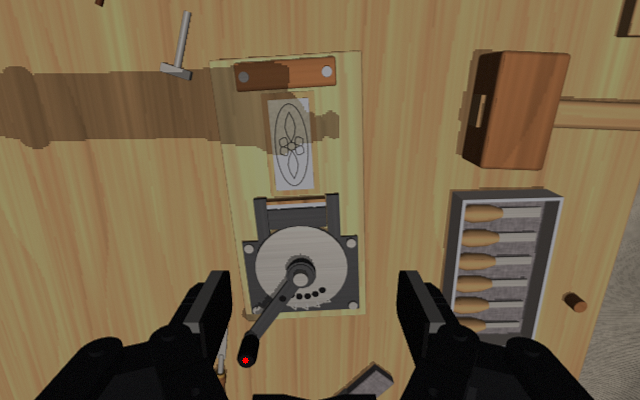

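Panel lies well: centre (-0.7, 85.3) mm in the board frame, 0.2° off square. The predicted knob top (red dot, 245,361) lands on the black knob, so I grasp it next.

```bash
python3 - <<'E'
from cell import r
from h import *
k,a=knob(0); R=down(a+np.pi); r.gripper_to(.75)
r.reach([*k,.15],R)
print(r.move_linear([*k,.055],v=.08,stop_force=6),r.get_ee_pos(),r.get_force())
r.gripper_to(.1); p=r.get_ee_pos(); d=p[:2]-PIV
print(r.get_opening(),r.get_grip_force(),r.get_force(),p,"rad",np.hypot(*d),"q",np.arctan2(d[1],d[0])-a,r.get_time_s())
E
```

```text
False [ 0.44868113 -0.27277274  0.05545046] [-0.0045243  -0.5794653  -0.51575036]
0.26757600982651997 58.693299293518066 [ 1.2622955  -1.89497953  5.03816392] [ 0.44957055 -0.27344441  0.05565707] rad 0.12004116713665686 q 0.012747756354979156 15.0833
```

```bash
cat >>h.py <<'E'
def turn(r,qs,v=.05):
    a0=knob(0)[1]
    for q in qs:
        k,a=knob(q); r.move_linear([*k,.0555],down(a+np.pi),v=v)
        p=r.get_ee_pos(); d=p[:2]-PIV; e=np.array([np.cos(a),np.sin(a)]); f=r.get_force()
        print("%.3f q %.3f ft %.1f fr %.1f fz %.1f grip %.0f op %.3f t %.1f"%(q,np.arctan2(d[1],d[0])-a0,f[:2]@[-e[1],e[0]],f[:2]@e,f[2],r.get_grip_force(),r.get_opening(),r.get_time_s()))
E
python3 - <<'E'
from cell import r
from h import *
turn(r,np.arange(.03,.64,.03))
snap(r,"wrist","turn")
E
```

```text
0.030 q 0.032 ft 1.3 fr -0.5 fz 3.4 grip 60 op 0.262 t 15.3
0.060 q 0.061 ft -0.3 fr 0.4 fz 5.0 grip 60 op 0.261 t 15.6
0.090 q 0.091 ft 0.1 fr -0.0 fz 5.0 grip 60 op 0.263 t 15.8
0.120 q 0.118 ft 0.6 fr 0.8 fz 5.0 grip 60 op 0.261 t 16.1
0.150 q 0.142 ft -0.8 fr 0.3 fz 6.4 grip 60 op 0.265 t 16.3
0.180 q 0.168 ft -0.9 fr 0.6 fz 6.8 grip 60 op 0.264 t 16.6
0.210 q 0.201 ft -1.4 fr -0.1 fz 6.8 grip 60 op 0.263 t 16.8
0.240 q 0.251 ft 3.0 fr 1.0 fz 2.6 grip 59 op 0.266 t 17.1
0.270 q 0.269 ft 0.0 fr 1.8 fz 5.5 grip 60 op 0.262 t 17.3
0.300 q 0.297 ft 0.3 fr 1.4 fz 6.3 grip 60 op 0.264 t 17.6
0.330 q 0.327 ft -0.6 fr 1.7 fz 6.4 grip 60 op 0.261 t 17.8
0.360 q 0.356 ft -0.1 fr 1.2 fz 6.7 grip 60 op 0.260 t 18.1
0.390 q 0.382 ft 0.2 fr 1.5 fz 6.9 grip 60 op 0.260 t 18.3
0.420 q 0.407 ft -1.3 fr 0.8 fz 7.2 grip 60 op 0.261 t 18.6
0.450 q 0.433 ft -2.2 fr 1.2 fz 8.0 grip 60 op 0.259 t 18.8
0.480 q 0.471 ft 0.0 fr 1.6 fz 5.3 grip 60 op 0.261 t 19.1
0.510 q 0.514 ft 0.9 fr 3.2 fz 4.7 grip 60 op 0.264 t 19.3
0.540 q 0.534 ft -1.1 fr 2.5 fz 6.5 grip 60 op 0.264 t 19.6
0.570 q 0.563 ft -1.4 fr 3.4 fz 7.2 grip 60 op 0.261 t 19.8
0.600 q 0.593 ft -0.9 fr 2.3 fz 7.6 grip 60 op 0.261 t 20.1
0.630 q 0.621 ft -0.8 fr 2.5 fz 6.9 grip 60 op 0.260 t 20.3
```

Crests passed at q ≈ 0.20 and 0.46, as they should. Now the third click.

```bash
python3 - <<'E'
from cell import r
from h import *
turn(r,[.66,.69,.72,.74,.76,.78,.80,.815],v=.03)
r.hold(.5); turn(r,[.80]); r.hold(.5)
s=snap(r,"wrist","end"); snap(r,"scene","end_s"); e=snap(r,"side","end_d"); print(r.get_time_s())
a=[cv2.imread("pics/end.png"),cv2.resize(cv2.imread("pics/end_d.png")[130:330,180:500],(640,400))]
cv2.imwrite("pics/endv.png",cv2.resize(np.vstack(a),(480,600)))
E
```

```text
0.660 q 0.645 ft -2.5 fr 2.0 fz 8.0 grip 60 op 0.260 t 20.6
0.690 q 0.670 ft -3.7 fr 2.7 fz 8.0 grip 60 op 0.265 t 20.9
0.720 q 0.692 ft -4.8 fr 0.8 fz 9.7 grip 60 op 0.266 t 21.2
0.740 q 0.696 ft -6.5 fr 2.1 fz 12.5 grip 61 op 0.262 t 21.4
0.760 q 0.704 ft -9.4 fr 1.1 fz 13.9 grip 62 op 0.259 t 21.7
0.780 q 0.748 ft -3.6 fr 3.3 fz 8.7 grip 61 op 0.261 t 21.9
0.800 q 0.771 ft -4.8 fr 2.7 fz 10.0 grip 61 op 0.262 t 22.2
0.815 q 0.780 ft -5.1 fr 2.2 fz 10.7 grip 61 op 0.264 t 22.4
0.800 q 0.772 ft -4.9 fr 2.0 fz 8.8 grip 61 op 0.265 t 23.2
23.8333
```

View pics/endv.png

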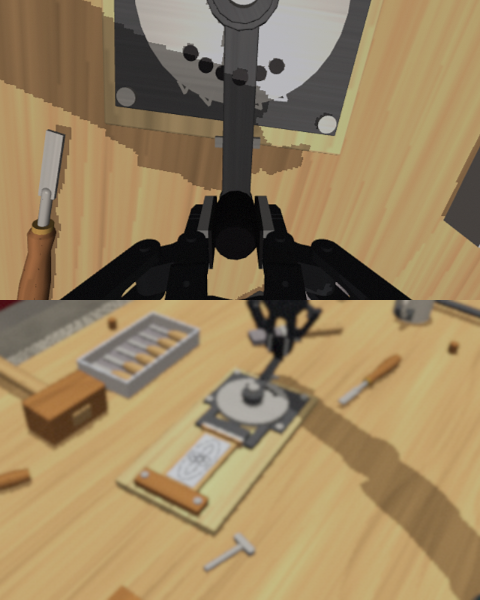

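The jaw is on the panel and the panel is against the fence, but q peaked at only 0.78, short of a sure 0.785. I push on a little, well short of the fourth crest at 0.987.

```bash
python3 - <<'E'
from cell import r
from h import *
turn(r,[.82,.835,.85,.86],v=.03)
r.hold(.5); turn(r,[.84]); r.hold(.5); turn(r,[.83]); r.hold(.7); turn(r,[.83])
e=snap(r,"side","end_d2")
f=loc(PIV); hsv=cv2.cvtColor(e["img"],cv2.COLOR_RGB2HSV)
m=np.zeros((400,640),np.uint8); m[195:275,255:345]=((hsv[...,1]<45)&(hsv[...,2]>110))[195:275,255:345]
c=[x for x in cv2.findContours(m,0,2)[0] if cv2.contourArea(x)>100]
for x in c: print(cv2.minAreaRect(loc(ray(e,x[:,0],.0238)).astype(np.float32)),cv2.boundingRect(x))
E
```

```text
0.820 q 0.783 ft -7.0 fr 1.5 fz 11.9 grip 61 op 0.264 t 24.1
0.835 q 0.796 ft -6.4 fr 1.8 fz 11.5 grip 61 op 0.261 t 24.3
0.850 q 0.811 ft -7.0 fr 2.1 fz 11.8 grip 61 op 0.260 t 24.6
0.860 q 0.820 ft -7.0 fr 2.6 fz 11.2 grip 61 op 0.262 t 24.8
0.840 q 0.798 ft -6.2 fr 1.4 fz 11.5 grip 61 op 0.266 t 25.6
0.830 q 0.790 ft -5.9 fr 1.1 fz 11.1 grip 61 op 0.266 t 26.3
0.830 q 0.790 ft -7.0 fr 1.7 fz 10.7 grip 61 op 0.265 t 27.3
((-0.8083095550537109, 89.52476501464844), (47.38378143310547, 108.27727508544922), 0.4081757366657257) (292, 219, 41, 36)
((24.153409957885742, -31.16791534423828), (67.38294219970703, 66.70741271972656), 33.51210021972656) (317, 195, 28, 18)
```

```bash
python3 -c "
from cell import r
print(r.sign_off())"
```

```text
the job is handed in; nothing more can be done
None
```

The panel lies square against the fence, nipped by the jaw. I turned the lever past the third click, well short of the fourth, and the gripper still holds the knob at about 0.79 rad; I carried the panel by its edges only, didn't touch the other things, and handed the job in at about 27 s.

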